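Uncouple the air plug and park it

ROBOT

A 7-joint arm with a two-finger parallel gripper is mounted at the origin on a cart in front of the work surface, level with it; the furniture and walls round the work are solid. World frame = base frame: x ahead of the robot, y to its left, z up, the work surface at z = 0. Lengths are in m, angles in rad, forces in N, time in s.
With the tool pointing down it reaches from about 0.35 to 0.9 m from the base axis. Payload 8.1 kg.
Tool frame: the origin (TCP) lies midway between the tips of the shut fingers; the grasp point (between the pads) lies arm.grasp_offset behind it (arm.grasp_offset is the distance from the TCP to the grasp point, in m); z points along the fingers, y is the line along which they close (so a half turn about z gives the same grasp; the last joint's range is limited). The gripper opens to 92 mm and grips with 3 to 60 N. Pads are 19 mm wide; open, the fingers measure 130 mm over their backs; the gripper's body (75 mm by 190 mm) begins 47 mm behind the grasp point.
Start: joints at [1.125, 0.434, 0.025, 1.573, -0.012, 1.134, -0.075], TCP at [0.21, -0.589, 0.227] pointing down, gripper open.
Joint ranges: [-2.62, 2.62], [-0.44, 2.09], [-1.27, 1.32], [0.08, 2.57], [-1.32, 4.46], [0.12, 2], [-2.74, 2.74]. Speed limits (rad/s): [2.22, 2.22, 3.01, 3.01, 3.14, 3.14, 3.14].

INTERFACE

Orientations are given as a rotation vector (axis times angle).
In Python, from cell import observe, imaging, arm gives the robot as it stands.
- The arm moves only by the tool apply_moves, never from a script. Its argument "commands" is a list of rows, each a list of 5 numbers: the opening in per cent of the stroke, from 0 (shut) to 100 (fully open), then the shift along the world's x, y, z in units of 0.06 m (1.0 is 0.06 m), then the turn about the world's z in units of 0.5 rad (1.0 is 0.5 rad). A call has 1 to 12 rows; each row shifts and turns the commanded pose from where the row before left it; what a row does not reach is not made up. A row lasts 1/8 s, in which the tool goes at most 62.5 mm and 10.7 degrees, less where a joint would pass 70% of its speed; a pose out of reach is approached as far as the arm can. A call with a number of a shift or a turn outside -1 to 1 is refused whole. A call with a gripper value outside its range is refused whole. The fingers move at their own pace and stop on an object; "newtons" is the grip in N (left out, the last holds). Time passes only in rows, so rows that do not move let the fingers close. It gives the time, the measured TCP pose, the force, the opening and the grip force at its end, in the units of the state.
- observe(): the state, without advancing time (a new reading comes with each control period).
- imaging.get_image(name): name is "scene" or "top"; returns (picture, depth): 384x512x3 uint8, red, green, blue; 384x512 float32, m along the optical axis (not along the pixel's ray), 0 where there is no reading.
- imaging.camera_params(name): a dict with "camera_matrix" (3x3 intrinsics, pixels), "origin" and "rotation" of the camera in the world. Camera axes: x right, y up, looking along -z (the intrinsics and any distortion apply to the point x, -y, -z); pixel columns grow to the right and rows downward; lengths in m; the calibration is good to about 2 mm. A picture is of the moment at which its call begins. camera_params takes no time and is no camera call.
- arm.sign_off(): hands the job in; it is judged then, once.
The state is a dict: "clock": time; "joints": joint angles; "dq": joint speeds; "joint_efforts": joint torques, N m; "position": TCP position; "ee_rot": TCP orientation; "force": force on the tool from outside, world axes, zero at the start; "ft_torque": the same for the moment, N m; "width": opening from 0.0 (shut) to 1.0 (fully open); "gripper_force": force on a finger pad.
Only numpy, scipy, OpenCV 4.12 (cv2) and the standard library are available. Lean on these libraries where they do the work, as an engineer would, in place of code of your own. Each camera call takes 0.05 s, during which the arm holds its last target. There are 200 camera calls.

TASK

Uncouple the plug from the air coupling: push the coupling's sprung sleeve down gently by its flange until the plug pops up, then draw the plug straight out so that the sleeve snaps back up, and stand the plug fully home in the free hole of the parking rack. Never force anything, and leave the spare plug and the other things on the bench where they are.

Things in the scene. Friction and masses are not known exactly. Their poses are not given: they have to be found in the camera images.
- coupling: square aluminium air block, 80 x 80 x 25 mm, fixed, with an upright quick coupling in the middle of its top. Origin: middle of its underside (on the bench), z up. The coupling's steel core is a tube of 24 mm outer and 15.6 mm inner diameter, from 25 to 65 mm above the bench. A sprung sleeve with a flange slides on it. Damage: pushing on it with over 25 N, or on the plug in it with over 20 N
- flange_mid (a point): on the coupling's axis, 57 mm above the bench: middle of the range of the sleeve flange's resting height. Its upper face rests anywhere from 7 mm below to 7 mm above this point, differs each time and is not reported: find it by feel. Flange: 60 mm diameter, 5 mm thick, round a sleeve of 31 mm diameter whose top rests at 63 mm; push on the flange with fingertips either side of the plug's head
- sleeve (a joint): sleeve travel, m: 0 at rest (up), grows as it is pushed down, 0.0085 at the hard stop, where force rises at once. Sprung: about 4 N to start, 7 N at the stop. From about 0.006 the plug is unlocked and pops up. Released, the sleeve stays held at about 0.0055 to 0.0065 while the popped-up plug is still in the coupling, and snaps to 0 when the plug is drawn out
- plug: brass plug (nipple), loose, about 0.08 kg, 60 mm long, upright in the coupling: shank 14 mm diameter, 34 mm long, with a locking groove, then a knurled round head. Origin: centre of the shank's lower end, z up to the head. Locked: origin 33 mm above the bench. Popped up: 42 mm, and it stays so, with 0.8 mm play all round; it then draws out with a few N and is clear above 65 mm
- plug_head (a point): middle of the plug's round head, 47 mm above the plug's origin; the head is 24 mm in diameter and 26 mm high (13 mm above and below this point)
- coupling_mouth (a point): centre of the mouth of the coupling's core, 65 mm above the bench; the plug's axis passes through it
- rack: black plastic parking rack, fixed block 130 x 50 x 30 mm with two round upright holes of 18 mm diameter, 25 mm deep, on its long (x) axis 30 mm either side of the middle. Origin: middle of its underside. A plug stands in a hole on the end of its shank, its origin then 5 mm above the bench and its head starting 9 mm above the rack's top. Over 40 N of plug on rack is damage
- rack_hole0 (a point): centre of the mouth (upper face, 30 mm above the bench) of the free hole, at rack x = -30 mm; the plug goes here
- spare_plug: a second brass plug like the first, standing in the rack's other hole (rack x = +30 mm), loose; leave it there. Origin at the shank's lower end
- cap_electro: loose capacitor, 22 mm diameter, 34 mm high, bystander; origin under its centre
- solder_reel: loose reel of solder wire, 76 x 68 x 34 mm, bystander; origin at its underside
- tape_1: loose roll of dark tape lying flat, 55 x 53 x 19 mm, bystander; origin at its underside
- power_module: loose green circuit module with batteries, 58 x 94 x 38 mm, bystander; origin at its underside

How it is judged:
On the way, in this order (a step that is already met when the one before it is completed fails the run):
1. the sleeve has been pushed down and the plug has popped up, still standing in the coupling (value of joint sleeve above 0.0035 m and z of plug in the frame of coupling between 0.037 and 0.048 m and horizontal distance between plug and coupling_mouth below 0.003 m), for 0.2 s.
2. the plug has been drawn out and the sleeve has snapped back up (z of plug in the frame of coupling above 0.065 m and value of joint sleeve below 0.0015 m), for 0.1 s.
At the end, for the whole second after the job is handed in: The plug stands at rest and released in the rack's free hole, its lower end within 6 mm of the hole's axis and less than 4 mm off the hole's floor, leaning less than 0.2 rad; the coupling's sleeve is back up (within 1.5 mm of rest); the spare plug is where it was (within 10 mm) (horizontal distance between plug and rack_hole0 below 0.006 m and height (world z) of plug below 0.009 m and angle between plug's own z axis and vertical below 0.2 rad and linear speed of plug below 0.02 m/s and value of joint sleeve below 0.0015 m and distance of spare_plug from where it was at the start of the episode below 0.01 m); the robot touches nothing.
It fails at once if the robot pushes on the coupling, its sleeve or its block with more than 25 N (contact force between coupling and the fingers above 25 N or contact force between coupling and the arm above 25 N).
It fails at once if the plug is forced in the coupling (pulled while locked or wrenched sideways): more than 35 N between them, of which the lock's own grip makes up about 15 N (contact force between plug and coupling above 35 N).
It fails at once if the plug is pushed or dropped on the rack with more than 40 N (contact force between plug and rack above 40 N).
It fails at once if a bystander or the spare plug is shifted by more than 20 mm (distance of any of cap_electro, solder_reel, tape_1, power_module, spare_plug from where it was at the start of the episode above 0.02 m).
It also fails if it takes over 59 s, if anything falls off the work surface, if the arm or the gripper's body presses on something with over 40 N, if the wrist force passes 120 N, or if a joint passes its speed limit or range.

## Working session

There is one attempt and no reset: what is moved stays moved. The work goes in short steps, Python scripts to look and compute and a tool call to move; the robot and the scene stay as the last step left them, time stands still between calls to the robot, and variables do not carry over. Pictures are saved under pics/ and viewed, at most 10 in all, crops included, and the job is handed in when it is done.

Besides the shell and the picture viewer there is one more tool, called after "Request:" as name([rows], argument=value, ...), one row to a line, values as JSON. apply_moves: Moves the arm, as the interface text tells. Its arguments: {"type":"object","properties":{"commands":{"type":"array"},"newtons":{"type":"number"}},"required":["commands"]}

```bash
mkdir -p pics; cat > h.py <<'E'
import numpy as np, cv2
from cell import observe, imaging, arm
def cloud(name):
    im,d=imaging.get_image(name); p=imaging.camera_params(name)
    K=np.array(p['camera_matrix']);v,u=np.mgrid[:384,:512]
    c=np.stack([(u-K[0,2])/K[0,0]*d,-(v-K[1,2])/K[1,1]*d,-d],-1)
    return im,d,c@np.array(p['rotation']).T+np.array(p['origin'])
E
python3 - <<'E'
from h import *
ims=[]
for n in ('scene','top'):
    im,d,P=cloud(n);np.savez(n+'.npz',im=im,d=d,P=P)
    cv2.imwrite(f'pics/{n}0.png',cv2.resize(im[...,::-1],(800,600)))
    p=imaging.camera_params(n);print(n,p)
o=observe();print(o,arm.grasp_offset)
E
```

```text
Traceback (most recent call last):
  File "h.py", line 7, in cloud
    return im,d,c@np.array(p['rotation']).T+np.array(p['origin'])
                ~~~~~~~~~~~~~~~~~~~~~~~~~~~^~~~~~~~~~~~~~~~~~~~~~
ValueError: operands could not be broadcast together with shapes (384,512) (3,)
```

```bash
sed -i "s/np.array(p\['rotation'\]).T/R.from_rotvec(p['rotation']).as_matrix().T/; 1a from scipy.spatial.transform import Rotation as R" h.py
python3 - <<'E'
from h import *
for n in ('scene','top'):
    p=imaging.camera_params(n);print(n,p)
    im,d,P=cloud(n);np.savez(n+'.npz',im=im,d=d,P=P)
    cv2.imwrite(f'pics/{n}0.png',cv2.resize(im[...,::-1],(800,600)))
    print(np.nanpercentile(P[...,2][d>0],[5,25,50,75]))
o=observe();print(o,arm.grasp_offset)
E
```

```text
scene {'camera_matrix': array([[497.64918601,   0.        , 259.05645721],
       [  0.        , 497.64918601, 195.74348696],
       [  0.        ,   0.        ,   1.        ]]), 'origin': array([-0.2122977 ,  0.52855631,  1.22561012]), 'rotation': array([ 0.36962571, -0.74135533, -2.09173613])}
[-7.47997247e-01  1.16122575e-04  4.83168855e-03  1.62253342e-01]
top {'camera_matrix': array([[367.47421962,   0.        , 255.32501806],
       [  0.        , 367.47421962, 194.10083316],
       [  0.        ,   0.        ,   1.        ]]), 'origin': array([ 0.30478964, -0.00360332,  1.07304967]), 'rotation': array([ 0.15833981, -0.17847868, -1.72827586])}
[-7.53993195e-01 -3.97473817e-03 -5.65794452e-04  4.09021058e-03]
{'clock': 0.15, 'joints': array([ 1.12539811,  0.43502916,  0.02496355,  1.57385674, -0.01162278,
        1.13399497, -0.07510585]), 'dq': array([-0.0010106 , -0.00170724, -0.00056873, -0.00350425,  0.00024102,
        0.00098612,  0.00128881]), 'joint_efforts': array([ 7.40873365e-04, -6.68264580e+01,  9.85086076e-01, -3.14695179e+01,
       -6.05369615e-02,  3.92738683e-02,  1.37468301e-04]), 'position': array([ 0.20992249, -0.58829683,  0.22615823]), 'ee_rot': array([-3.09448514e+00, -5.35529359e-01,  4.28569718e-04]), 'force': array([-0.07240642,  0.33002573, -0.17967451]), 'ft_torque': array([-0.04202333,  0.01828658, -0.05903826]), 'gripper_force': 0.0, 'width': 1.0007736763216533} 0.0188
```

View pics/scene0.png

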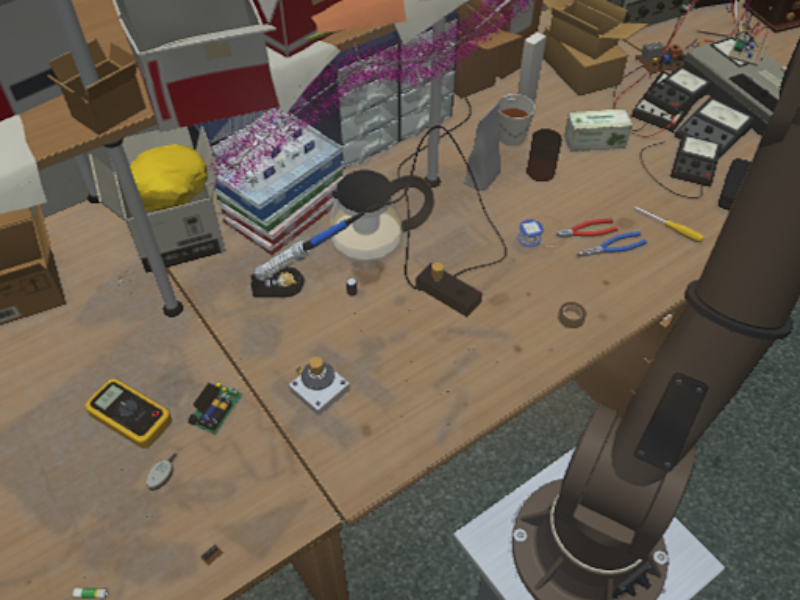

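View pics/top0.png

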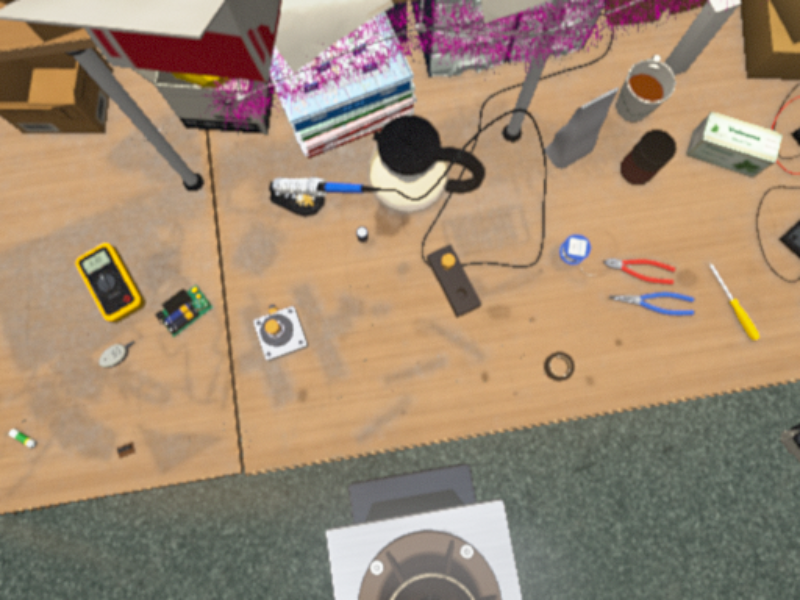

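The scene view shows the coupling at about (318,382) and the rack at (448,288). In the top view they are at (278,330) and (455,280), with the spare plug at the far end of the rack, so the free hole is at about (462,293). I'll measure them from the depth.

```bash
python3 - <<'E'
from h import *
for n,bx in (('scene',[(170,215,190,250),(160,205,260,312)]),('top',[(185,235,155,200),(150,205,265,312)])):
    z=np.load(n+'.npz');im,d,P=z['im'],z['d'],z['P']
    hsv=cv2.cvtColor(im,cv2.COLOR_RGB2HSV)
    bx=[(int(a),int(b),int(c),int(e)) for a,b,c,e in bx]
    if n=='scene': bx=[(222,268,180,230),(160,205,260,312)]
    for i,(a,b,c,e) in enumerate(bx):
        Q=P[a:b,c:e];H=hsv[a:b,c:e];Z=Q[...,2]
        br=(H[...,0]>10)&(H[...,0]<28)&(H[...,1]>130)&(H[...,2]>120)&(Z>.03)
        q=Q[br]; zt=np.percentile(q[:,2],85); t=q[abs(q[:,2]-zt)<.006]
        print(n,'plug' if i==0 else 'spare',br.sum(),'ztop',zt,'mid',(t.max(0)+t.min(0))/2,t.mean(0),np.ptp(t,axis=0))
        lo,hi=(.019,.03) if i==0 else (.022,.036)
        m=(Z>lo)&(Z<hi)
        if i==1: m&=H[...,2]<90
        r=cv2.minAreaRect(Q[m][:,:2].astype(np.float32)); print('  block',m.sum(),r,np.median(Z[m]))
        m=(Z>.045)&(Z<.062)&~br
        if i==0: print('  flange',m.sum(),np.median(Z[m]),(Q[m].min(0)+Q[m].max(0))/2,np.ptp(Q[m],axis=0))
E
cat > crop.py <<'E'
E
python3 -c "
import numpy as np,cv2
a=np.load('scene.npz')['im'][...,::-1];b=np.load('top.npz')['im'][...,::-1]
c=lambda i,u,v:cv2.resize(i[v-30:v+30,u-30:u+30],(300,300),interpolation=2)
cv2.imwrite('pics/c.png',np.vstack([np.hstack([c(a,203,243),c(a,287,183)]),np.hstack([c(b,178,211),c(b,291,180)])])[:600])"
```

```text
scene plug 41 ztop 0.09811917202459419 mid [0.50752973 0.19397584 0.09573238] [0.50760714 0.19326829 0.09550895] [0.02046887 0.01966186 0.00689349]
  block 373 ((0.516068696975708, 0.19297321140766144), (0.09849303960800171, 0.08136630803346634), 12.45960521697998) 0.02574362299736066
  flange 223 0.054653718272464014 [0.50896423 0.19134737 0.05461978] [0.06532207 0.06032301 0.01436037]
scene spare 33 ztop 0.06771105208708716 mid [ 0.58383979 -0.13612566  0.06692672] [ 0.58445953 -0.13594751  0.06613377] [0.02503438 0.01884393 0.00880876]
  block 464 ((0.5546694397926331, -0.1438630223274231), (0.13082687556743622, 0.05422862246632576), 15.892627716064453) 0.030858791706868116
top plug 60 ztop 0.09464164928331595 mid [0.50858209 0.19087114 0.09286816] [0.50803605 0.19139538 0.09288771] [0.02108569 0.02137445 0.00777924]
  block 399 ((0.5146602392196655, 0.1933726817369461), (0.09445108473300934, 0.08032383024692535), 11.332788467407227) 0.024248000263685565
  flange 271 0.052534109780183025 [0.50751644 0.1924288  0.05455953] [0.06010214 0.05957649 0.01474151]
top spare 64 ztop 0.06597928259834707 mid [ 0.58234676 -0.13515132  0.06432697] [ 0.582257   -0.13524181  0.06404059] [0.02172438 0.02164422 0.00790735]
  block 521 ((0.5530669689178467, -0.14344102144241333), (0.12736332416534424, 0.04919382557272911), 16.148136138916016) 0.029332644501191663
```

View pics/c.png

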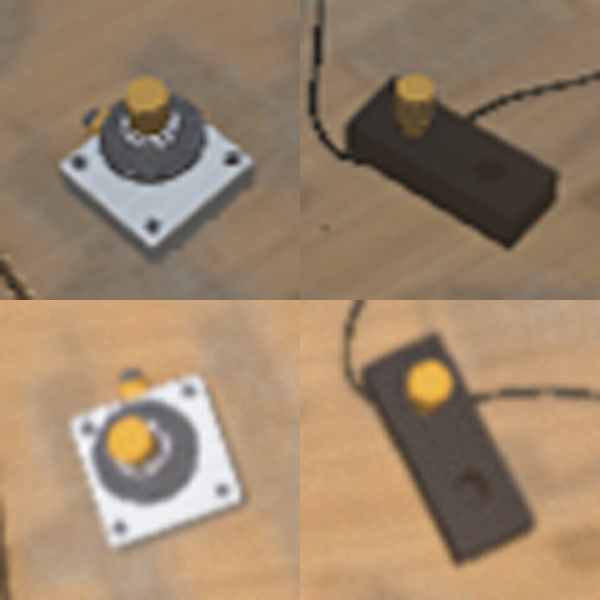

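Request:
apply_moves([
  [45, 0.3, 0.8, 0, 0],
  [45, 0.3, 0.8, 0, 0],
  [45, 0.3, 0.8, 0, 0],
  [45, 0.3, 0.8, 0, 0],
  [45, 0.3, 0.8, 0, 0],
  [45, 0.3, 0.8, 0, 0],
  [45, 0.3, 0.8, 0, 0],
  [45, 0.3, 0.8, 0, 0],
  [45, 0.3, 0.8, 0, 0],
  [45, 0.3, 0.8, 0, 0],
  [45, 0.3, 0.8, 0, 0],
  [45, 0.3, 0.8, 0, 0],
], newtons=8)

```text
clock: 1.65
position: [0.4263, -0.0112, 0.2268]
ee_rot: [3.095, 0.535, 0.0]
force: [0.2, -0.8, -0.7]
width: 0.446
gripper_force: 0.0
```

Request:
apply_moves([
  [45, 0.34, 0.85, 0, 0],
  [45, 0.34, 0.85, 0, 0],
  [45, 0.34, 0.85, 0, 0],
  [45, 0.34, 0.84, 0, 0],
  [45, 0, 0, -0.7, 0],
  [45, 0, 0, -0.7, 0],
  [45, 0, 0, 0, 0],
])

```text
clock: 2.52
position: [0.5055, 0.1896, 0.1401]
ee_rot: [3.094, 0.536, -0.01]
force: [-0.9, 0.6, 0.4]
width: 0.449
gripper_force: 0.0
```

```bash
python3 - <<'E'
from h import *
o=observe();print(o['position'],o['ee_rot'],o['force'],o['joints'])
L=[]
for n,c in (('scene',(203,235)),('top',(178,205))):
    im,d,P=cloud(n)
    u,v=c;L.append(cv2.resize(im[v-45:v+45,u-45:u+45,::-1],(400,400),interpolation=2))
cv2.imwrite('pics/app.png',np.hstack(L))
E
```

```text
[0.50550432 0.18960214 0.14009884] [ 3.09396558  0.53610929 -0.00988205] [-0.87247379  0.572885    0.38569769] [-0.09573457  0.44237761 -0.48737442  1.85052336  0.25419015  0.91706369
 -1.92811041]
```

View pics/app.png

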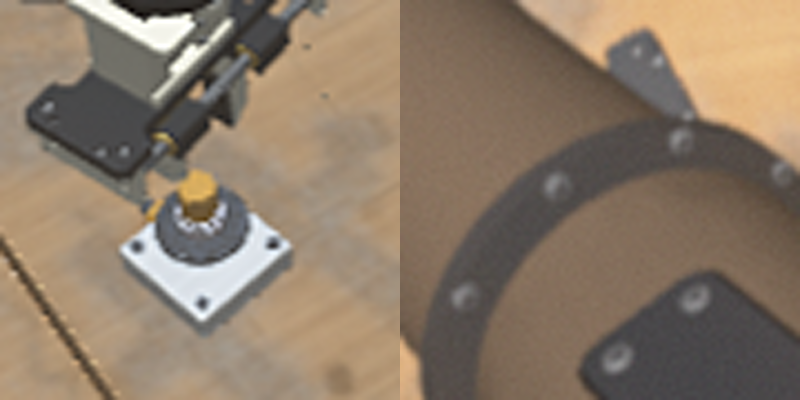

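The crop shows the open fingers straddling above the plug head (crop (200,190)). The arm blocks the top view. I'll trim the centring and start down.

Request:
apply_moves([
  [45, 0.04, 0.04, 0, 0],
  [45, 0, 0, 0, 0],
  [45, 0, 0, -0.4, 0],
  [45, 0, 0, -0.4, 0],
  [45, 0, 0, 0, 0],
  [45, 0, 0, 0, 0],
])

```text
clock: 3.38
position: [0.5107, 0.1935, 0.0959]
ee_rot: [-3.095, -0.536, -0.002]
force: [0.1, 0.3, -0.8]
width: 0.448
gripper_force: 0.0
```

Request:
apply_moves([
  [45, -0.045, -0.03, 0, 0],
  [45, 0, 0, -0.2, 0],
  [45, 0, 0, -0.2, 0],
  [45, 0, 0, 0, 0],
  [45, 0, 0, 0, 0],
])

```text
clock: 4.0
position: [0.5073, 0.1914, 0.0706]
ee_rot: [3.096, 0.536, -0.001]
force: [-0.7, -0.1, 0.6]
width: 0.451
gripper_force: 0.0
```

Request:
apply_moves([
  [45, 0.01, 0.01, -0.05, 0],
  [45, 0, 0, -0.05, 0],
  [45, 0, 0, -0.02, 0],
  [45, 0, 0, 0, 0],
])

```text
clock: 4.5
position: [0.5079, 0.1919, 0.0635]
ee_rot: [3.095, 0.536, -0.0]
force: [-0.4, -0.1, 0.6]
width: 0.453
gripper_force: 0.0
```

Request:
apply_moves([
  [45, 0, 0, -0.02, 0],
  [45, 0, 0, -0.02, 0],
  [45, 0, 0, 0, 0],
])

```text
clock: 4.88
position: [0.5079, 0.1919, 0.061]
ee_rot: [3.096, 0.536, -0.0]
force: [-0.2, 0.9, -0.4]
width: 0.453
gripper_force: 0.0
```

Request:
apply_moves([
  [45, 0, 0, -0.02, 0],
  [45, 0, 0, -0.02, 0],
  [45, 0, 0, 0, 0],
])

```text
clock: 5.25
position: [0.5079, 0.1919, 0.0586]
ee_rot: [3.095, 0.536, -0.0]
force: [0.3, -0.0, -0.1]
width: 0.449
gripper_force: 0.0
```

Request:
apply_moves([
  [45, 0, 0, -0.02, 0],
  [45, 0, 0, -0.02, 0],
  [45, 0, 0, 0, 0],
])

```text
clock: 5.62
position: [0.5079, 0.1919, 0.0562]
ee_rot: [3.095, 0.536, -0.0]
force: [-0.1, -0.7, -0.8]
width: 0.447
gripper_force: 0.0
```

Request:
apply_moves([
  [45, 0, 0, -0.02, 0],
  [45, 0, 0, -0.02, 0],
  [45, 0, 0, 0, 0],
])

```text
clock: 6.0
position: [0.5079, 0.1919, 0.0538]
ee_rot: [3.096, 0.536, -0.0]
force: [-0.4, -0.2, 0.3]
width: 0.451
gripper_force: 0.0
```

Request:
apply_moves([
  [45, 0, 0, -0.02, 0],
  [45, 0, 0, 0, 0],
])

```text
clock: 6.25
position: [0.508, 0.192, 0.0529]
ee_rot: [3.096, 0.536, 0.0]
force: [-2.1, -0.5, 3.1]
width: 0.448
gripper_force: 1.5
```

Contact at about z = 0.053. Next I press 7 mm in small steps.

Request:
apply_moves([
  [45, 0, 0, -0.02, 0],
  [45, 0, 0, -0.02, 0],
  [45, 0, 0, 0, 0],
])

```text
clock: 6.62
position: [0.508, 0.192, 0.0503]
ee_rot: [-3.096, -0.536, -0.0]
force: [-1.3, -0.5, 3.9]
width: 0.447
gripper_force: 2.0
```

Request:
apply_moves([
  [45, 0, 0, -0.02, 0],
  [45, 0, 0, -0.02, 0],
  [45, 0, 0, 0, 0],
])

```text
clock: 7.0
position: [0.508, 0.192, 0.0479]
ee_rot: [-3.096, -0.536, -0.0]
force: [-0.6, -0.1, 5.0]
width: 0.452
gripper_force: 2.4
```

Request:
apply_moves([
  [45, 0, 0, -0.015, 0],
  [45, 0, 0, 0, 0],
])

```text
clock: 7.25
position: [0.508, 0.192, 0.047]
ee_rot: [-3.096, -0.536, -0.0]
force: [-1.0, -0.3, 4.7]
width: 0.45
gripper_force: 1.9
```

Request:
apply_moves([
  [45, 0, 0, -0.012, 0],
  [45, 0, 0, -0.01, 0],
  [45, 0, 0, 0, 0],
  [45, 0, 0, 0, 0],
])

```text
clock: 7.75
position: [0.508, 0.192, 0.0458]
ee_rot: [3.096, 0.536, 0.0]
force: [-0.6, -0.2, 6.0]
width: 0.448
gripper_force: 2.8
```

```bash
python3 - <<'E'
from h import *
im,d,P=cloud('scene')
H=cv2.cvtColor(im,cv2.COLOR_RGB2HSV)[222:268,180:230];Q=P[222:268,180:230]
br=(H[...,0]>10)&(H[...,0]<28)&(H[...,1]>130)&(H[...,2]>120)&(Q[...,2]>.06)&(np.hypot(Q[...,0]-.508,Q[...,1]-.192)<.02)
print(br.sum(),np.percentile(Q[br][:,2],[50,85,95]),observe()['force'])
cv2.imwrite('pics/pop.png',cv2.resize(im[190:290,150:250,::-1],(500,500),interpolation=2))
E
```

```text
8 [0.1034741  0.10746862 0.1091304 ] [-1.35548037 -0.47568159  5.78133112]
```

View pics/pop.png

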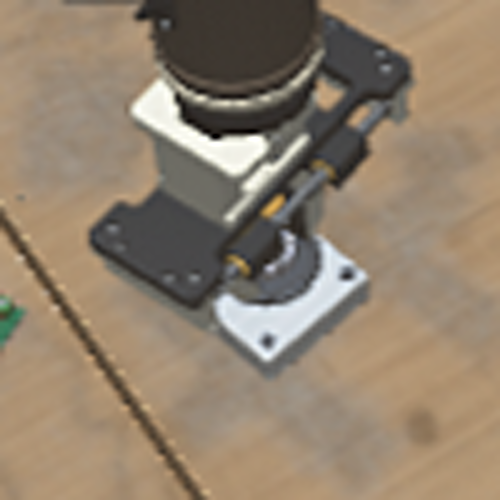

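The plug's top shows at about 0.105, against 0.098 before, so it looks popped. The force should vanish as soon as I lift, because the sleeve is then held.

Request:
apply_moves([
  [45, 0, 0, 0.03, 0],
  [45, 0, 0, 0.03, 0],
  [45, 0, 0, 0, 0],
])

```text
clock: 8.18
position: [0.5079, 0.1919, 0.0492]
ee_rot: [3.095, 0.536, -0.0]
force: [0.3, -0.2, 0.7]
width: 0.448
gripper_force: 0.0
```

Request:
apply_moves([
  [45, 0, 0, 0.18, 0],
  [45, 0, 0, 0.17, 0],
  [32, 0, 0, 0, 0],
  [30, 0, 0, 0, 0],
  [28, 0, 0, 0, 0],
  [28, 0, 0, 0, 0],
], newtons=5)

```text
clock: 8.93
position: [0.5078, 0.1918, 0.0701]
ee_rot: [3.095, 0.536, -0.001]
force: [-0.4, -0.2, 0.1]
width: 0.281
gripper_force: 0.0
```

Request:
apply_moves([
  [25, 0, 0, 0, 0],
  [24, 0, 0, 0, 0],
  [24, 0, 0, 0, 0],
])

```text
clock: 9.3
position: [0.5079, 0.1917, 0.0702]
ee_rot: [3.095, 0.535, -0.001]
force: [0.5, 0.0, -2.2]
width: 0.261
gripper_force: 5.0
```

Gripped well centred, with no side force. I'll firm up the grip and draw it up.

Request:
apply_moves([
  [20, 0, 0, 0, 0],
  [20, 0, 0, 0, 0],
  [20, 0, 0, 0.05, 0],
  [20, 0, 0, 0.05, 0],
  [20, 0, 0, 0, 0],
], newtons=15)

```text
clock: 9.93
position: [0.5082, 0.1924, 0.0772]
ee_rot: [-3.095, -0.536, -0.002]
force: [-1.2, -1.4, 5.8]
width: 0.256
gripper_force: 15.0
```

Request:
apply_moves([
  [20, 0, 0, 0, 0],
  [20, 0, 0, 0, 0],
])

```text
clock: 10.18
position: [0.5082, 0.1924, 0.0772]
ee_rot: [-3.095, -0.536, -0.002]
force: [-2.5, -1.3, 5.5]
width: 0.255
gripper_force: 15.0
```

Request:
apply_moves([
  [20, 0, 0, 0.04, 0],
  [20, 0, 0, 0.04, 0],
  [20, 0, 0, 0, 0],
  [20, 0, 0, 0, 0],
])

```text
clock: 10.68
position: [0.5079, 0.1919, 0.081]
ee_rot: [3.096, 0.536, -0.0]
force: [-0.1, 0.1, -1.6]
width: 0.255
gripper_force: 15.0
```

```bash
python3 - <<'E'
from h import *
o=observe();print(o['force'],o['ft_torque'],o['position'])
im,d,P=cloud('scene')
cv2.imwrite('pics/draw.png',cv2.resize(im[190:290,150:250,::-1],(600,600),interpolation=2))
E
```

```text
[-0.11886053  0.14103082 -1.63726386] [ 0.01394333  0.00277472 -0.00630106] [0.50791942 0.19188469 0.08102408]
```

View pics/draw.png

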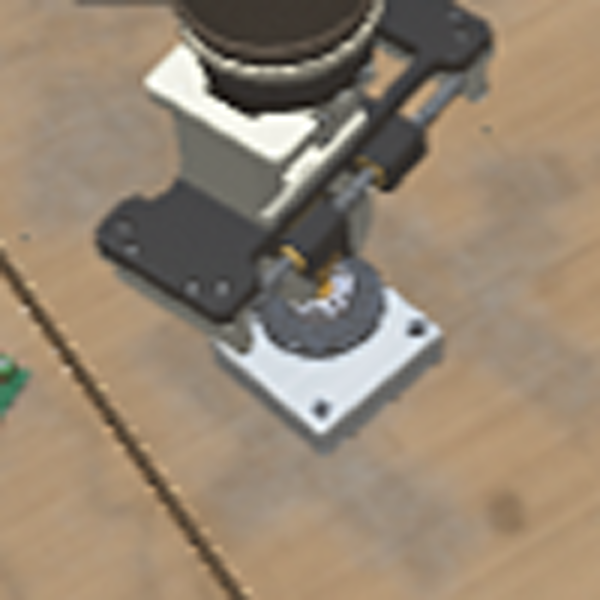

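The brass shank shows between the fingers and the core (crop (325,285)), and the force is back to the plug's weight. I'll keep drawing straight up.

Request:
apply_moves([
  [20, 0, 0, 0.1, 0],
  [20, 0, 0, 0.1, 0],
  [20, 0, 0, 0.1, 0],
  [20, 0, 0, 0.1, 0],
  [20, 0, 0, 0.1, 0],
  [20, 0, 0, 0.2, 0],
  [20, 0, 0, 0.3, 0],
  [20, 0, 0, 0.4, 0],
  [20, 0, 0, 0, 0],
])

```text
clock: 11.85
position: [0.5091, 0.1927, 0.1672]
ee_rot: [-3.095, -0.535, -0.006]
force: [0.1, -0.1, -1.0]
width: 0.257
gripper_force: 15.0
```

Request:
apply_moves([
  [20, 0.04, -0.7, 0, 0],
  [20, 0.04, -0.7, 0, 0],
  [20, 0.04, -0.7, 0, 0],
  [20, 0.04, -0.7, 0, 0],
  [20, 0.04, -0.7, 0, 0],
  [20, 0.04, -0.7, 0, 0],
  [20, 0.04, -0.7, 0, 0],
  [20, 0, -0.7, 0, 0],
  [20, 0, -0.13, 0, 0],
  [20, 0, 0, 0, 0],
  [20, 0, 0, 0, 0],
])

```text
clock: 13.22
position: [0.5248, -0.1501, 0.165]
ee_rot: [-3.094, -0.539, 0.0]
force: [0.8, 0.6, 0.3]
width: 0.254
gripper_force: 15.0
```

```bash
python3 - <<'E'
from h import *
print(observe()['position'])
for n in('scene','top'):
    z=np.load(n+'.npz');im,P=z['im'],z['P'];g=im.sum(2).astype(float)
    p=imaging.camera_params(n);K=np.array(p['camera_matrix']);Rm=R.from_rotvec(p['rotation']).as_matrix();o=np.array(p['origin'])
    m=(np.hypot(P[...,0]-.525,P[...,1]+.152)<.016)
    v,u=np.nonzero(m);gv=g[m];t=(np.median(gv)+gv.min())/2;k=gv<t
    c=[u[k].mean(),v[k].mean()]
    r=Rm@np.array([(c[0]-K[0,2])/K[0,0],-(c[1]-K[1,2])/K[1,1],-1]);print(n,c,k.sum(),gv.min(),np.median(gv),o+r*(.03-o[2])/r[2])
im,d,P=cloud('scene')
cv2.imwrite('pics/rk.png',cv2.resize(im[125:225,230:350,::-1],(720,600),interpolation=2))
im,d,P=cloud('top');print(((P[...,2]>.2)&(abs(P[...,0]-.5)<.1)).sum())
E
```

```text
[ 0.5248113  -0.15007984  0.16499279]
scene [np.float64(294.5), np.float64(186.5)] 20 129.0 154.0 [ 0.52854633 -0.15274206  0.03      ]
top [np.float64(295.5625), np.float64(185.6875)] 16 164.0 225.5 [ 0.53016877 -0.15482905  0.03      ]
8776
```

View pics/rk.png

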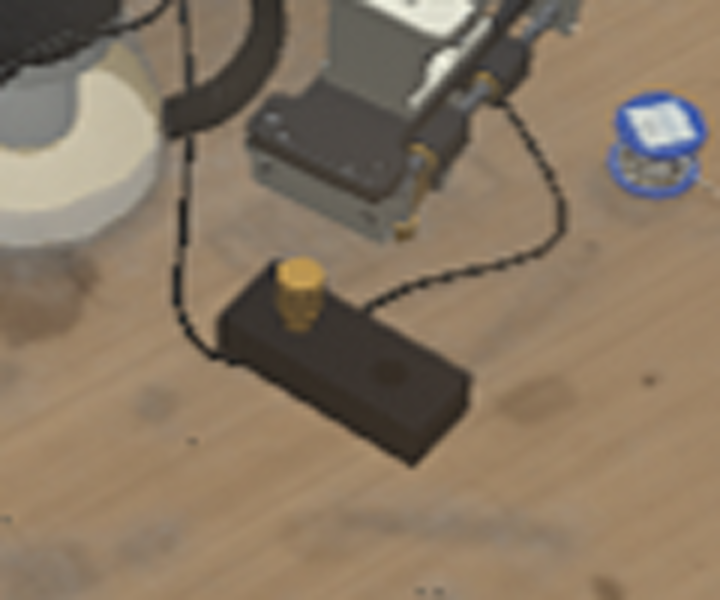

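The shank end hangs at crop (404,232) and the hole is at (391,372). I'll go down to just above the rack and compare the two there.

Request:
apply_moves([
  [20, 0.02, -0.03, -0.4, 0],
  [20, 0, 0, -0.4, 0],
  [20, 0, 0, -0.4, 0],
  [20, 0, 0, -0.25, 0],
  [20, 0, 0, 0, 0],
  [20, 0, 0, 0, 0],
  [20, 0, 0, 0, 0],
])

```text
clock: 14.2
position: [0.5266, -0.1537, 0.079]
ee_rot: [3.095, 0.536, 0.002]
force: [0.0, -0.4, -0.5]
width: 0.252
gripper_force: 15.0
```

```bash
python3 - <<'E'
from h import *
o=observe();x=o['position'];print(x,o['force'])
im,d,P=cloud('scene');p=imaging.camera_params('scene');K=np.array(p['camera_matrix']);Rm=R.from_rotvec(p['rotation']).as_matrix();og=np.array(p['origin'])
def proj(q):
    c=Rm.T@(np.array(q)-og);return K[0,2]-K[0,0]*c[0]/c[2],K[1,2]+K[1,1]*c[1]/c[2]
B=imaging and cv2.resize(im[150:210,255:335,::-1],(800,600),interpolation=2)
A=np.linspace(0,6.28,13)
def circ(c,z,r,col):
    for a in np.linspace(0,6.28,25):
        u,v=proj([c[0]+r*np.cos(a),c[1]+r*np.sin(a),z]);cv2.circle(B,(int((u-255+.5)*10),int((v-150+.5)*10)),2,col,-1)
circ(x,x[2]-.028,.007,(0,0,255)); circ(x,.03,.009,(0,255,0)); circ((.5833,-.1357),.065,.012,(255,255,0))
cv2.imwrite('pics/near.png',B)
E
```

```text
[ 0.52661513 -0.15370539  0.0790248 ] [ 0.00960089 -0.41291281 -0.50585714]
```

View pics/near.png

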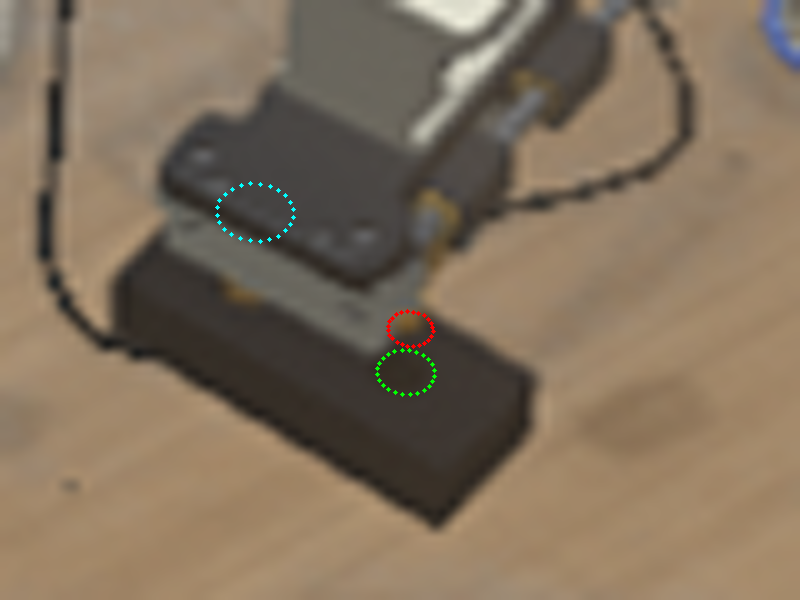

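The predicted shank end (red, (410,328)) matches the brass I see, and the predicted spot (green, (406,372)) lies over the hole within about 1.5 mm. I'll shift 1 mm and go down by feel.

Request:
apply_moves([
  [20, 0.005, 0.02, -0.1, 0],
  [20, 0, 0, -0.1, 0],
  [20, 0, 0, -0.08, 0],
  [20, 0, 0, 0, 0],
  [20, 0, 0, 0, 0],
])

```text
clock: 14.88
position: [0.5263, -0.1524, 0.0613]
ee_rot: [-3.096, -0.536, 0.0]
force: [-0.3, 0.4, -1.3]
width: 0.258
gripper_force: 15.0
```

Request:
apply_moves([
  [20, 0, 0, -0.03, 0],
  [20, 0, 0, -0.03, 0],
  [20, 0, 0, 0, 0],
])

```text
clock: 15.25
position: [0.5261, -0.1525, 0.0576]
ee_rot: [-3.096, -0.536, 0.0]
force: [0.0, 0.5, -0.4]
width: 0.26
gripper_force: 15.0
```

Request:
apply_moves([
  [20, 0, 0, -0.03, 0],
  [20, 0, 0, 0, 0],
])

```text
clock: 15.5
position: [0.5261, -0.1524, 0.0558]
ee_rot: [-3.096, -0.536, 0.0]
force: [0.3, -0.6, -1.4]
width: 0.255
gripper_force: 15.0
```

Request:
apply_moves([
  [20, 0, 0, -0.03, 0],
  [20, 0, 0, -0.03, 0],
  [20, 0, 0, 0, 0],
])

```text
clock: 15.88
position: [0.5261, -0.1524, 0.0521]
ee_rot: [-3.095, -0.536, 0.0]
force: [0.5, 0.5, -1.2]
width: 0.261
gripper_force: 15.0
```

Request:
apply_moves([
  [20, 0, 0, -0.03, 0],
  [20, 0, 0, -0.03, 0],
  [20, 0, 0, 0, 0],
])

```text
clock: 16.25
position: [0.5261, -0.1525, 0.0485]
ee_rot: [-3.096, -0.536, 0.001]
force: [-0.3, 0.8, -1.5]
width: 0.253
gripper_force: 15.0
```

Request:
apply_moves([
  [20, 0, 0, -0.03, 0],
  [20, 0, 0, -0.03, 0],
  [20, 0, 0, 0, 0],
])

```text
clock: 16.62
position: [0.5261, -0.1524, 0.0449]
ee_rot: [-3.095, -0.536, 0.0]
force: [-0.3, 0.9, -0.4]
width: 0.256
gripper_force: 15.0
```

Request:
apply_moves([
  [20, 0, 0, -0.03, 0],
  [20, 0, 0, -0.03, 0],
  [20, 0, 0, -0.03, 0],
  [20, 0, 0, -0.03, 0],
  [20, 0, 0, 0, 0],
])

```text
clock: 17.25
position: [0.5261, -0.1524, 0.0377]
ee_rot: [-3.096, -0.536, 0.0]
force: [-0.7, 0.3, -1.1]
width: 0.255
gripper_force: 15.0
```

Request:
apply_moves([
  [20, 0, 0, -0.02, 0],
  [20, 0, 0, -0.02, 0],
  [20, 0, 0, 0, 0],
])

```text
clock: 17.62
position: [0.5262, -0.1525, 0.0354]
ee_rot: [-3.096, -0.536, 0.0]
force: [-0.6, 0.3, -1.5]
width: 0.255
gripper_force: 15.0
```

Request:
apply_moves([
  [20, 0, 0, -0.02, 0],
  [20, 0, 0, -0.015, 0],
  [20, 0, 0, 0, 0],
])

```text
clock: 18.0
position: [0.5262, -0.1524, 0.0333]
ee_rot: [-3.096, -0.536, 0.0]
force: [-0.3, 0.3, -0.6]
width: 0.258
gripper_force: 15.0
```

Request:
apply_moves([
  [28, 0, 0, 0, 0],
  [32, 0, 0, 0, 0],
  [40, 0, 0, 0, 0],
  [45, 0, 0, 0, 0],
  [45, 0, 0, 0.1, 0],
  [45, 0, 0, 0.2, 0],
  [45, 0, 0, 0.4, 0],
  [45, 0, 0, 0.6, 0],
  [45, 0, 0, 0.8, 0],
  [45, 0, 0, 0.3, 0],
])

```text
clock: 19.25
position: [0.5277, -0.1524, 0.1813]
ee_rot: [3.094, 0.536, 0.007]
force: [1.2, 0.2, -0.4]
width: 0.447
gripper_force: 0.0
```

Request:
apply_moves([
  [45, -0.6, -0.7, 0, 0],
  [45, -0.6, -0.7, 0, 0],
  [45, -0.5, -0.7, 0, 0],
  [45, 0, -0.7, 0, 0],
  [45, 0, -0.7, 0, 0],
  [45, 0, 0, 0, 0],
  [45, 0, 0, 0, 0],
])

```text
clock: 20.12
position: [0.4244, -0.3618, 0.1779]
ee_rot: [-3.095, -0.536, -0.001]
force: [1.2, 0.0, -0.2]
width: 0.45
gripper_force: 0.0
```

```bash
python3 - <<'E'
from h import *
L=[]
for n,c in (('scene',(287,180)),('top',(291,180))):
    im,d,P=cloud(n);u,v=c;L.append(cv2.resize(im[v-30:v+30,u-30:u+30,::-1],(400,400),interpolation=2))
    hsv=cv2.cvtColor(im,cv2.COLOR_RGB2HSV)
    br=(hsv[...,0]>10)&(hsv[...,0]<28)&(hsv[...,1]>130)&(hsv[...,2]>120)&(P[...,2]>.04)
    for q in ((.526,-.1525),(.583,-.1355)):
        t=P[br&(np.hypot(P[...,0]-q[0],P[...,1]-q[1])<.025)]
        zt=np.percentile(t[:,2],85);t=t[abs(t[:,2]-zt)<.006];print(n,zt,(t.max(0)+t.min(0))/2)
    s=P[(np.hypot(P[...,0]-.508,P[...,1]-.192)<.028)&(P[...,2]>.035)][:,2];print(' flange z',np.median(s))
cv2.imwrite('pics/end.png',np.hstack(L))
z=np.load('scene.npz')['P'];
for n in('scene','top'):
    P=np.load(n+'.npz')['P'];s=P[(np.hypot(P[...,0]-.508,P[...,1]-.192)<.028)&(P[...,2]>.035)][:,2];print(n,'before',np.median(s))
E
```

```text
scene 0.06981113526959723 [ 0.52536841 -0.15029019  0.06782041]
scene 0.06849075287605981 [ 0.58406727 -0.1342289   0.06675936]
 flange z 0.05551763187617942
top 0.06661527507370102 [ 0.52517947 -0.1517846   0.06489658]
top 0.06591121490287628 [ 0.58194605 -0.13527876  0.06453199]
 flange z 0.053205221759599075
scene before 0.05732927809070665
top before 0.054018958703750175
```

View pics/end.png

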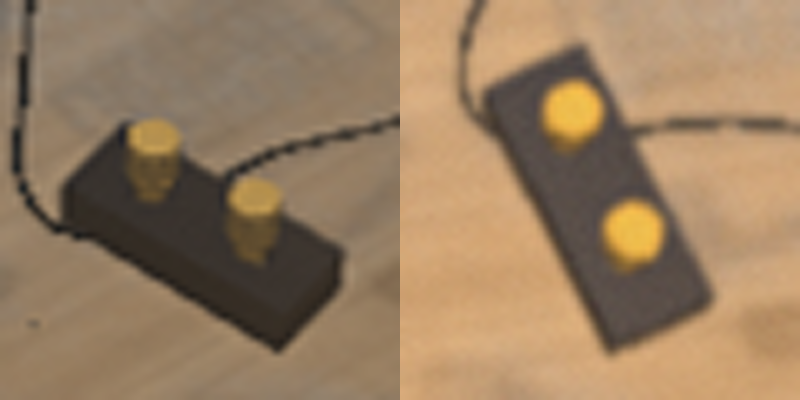

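Both plugs stand upright at the same height: the spare at (152,140) and ours at (255,198) in the scene crop. The flange is back at its starting height.

```bash
python3 -c "
from cell import arm
print(arm.sign_off())"
```

```text
the job is handed in; nothing more can be done
None
```

The job is handed in (the hand-in gave no verdict): the plug popped up, drew straight out and was set down in the rack's free hole, its head level with the spare's to about 1 mm; the sleeve reads back up to within about 2 mm by camera, and the spare plug did not visibly move.

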